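# Put the modelling tool back in the full crock and close the tub

## Task

Tidy up the modelling bench: take the green-ended modelling tool out of the tub and lay it down on the glass plate, then pick it up again and stand it, cone down, among the other tools in the crowded blue crock, gently nudging them aside until it reaches the bottom. Then put the blue lid on the tub and press it down firmly until it sits level and fully home. Keep all the other tools in the crock, leave the crock standing about where it is, and leave the other things on the table alone.

Things in the scene. Friction and masses are not known exactly. Their poses are not given: they have to be found in the camera images.
- cone_tool: The tool to put away: stick 160 mm long, 60 g. Eight-sided handle, 22 mm across flats, 100 mm long (pale wood, end 30 mm green), then a blunt white cone 60 mm long, 22 to 8 mm across. Origin on its axis, mid-length; x along it to the cone tip. Starts lying on the blocks in the tub, cone to the tub's +x, axis 41 mm above the table. Centre of mass 20 mm from origin towards the green end.
- cone_tip (a point): The very tip of the white cone, on the tool's axis (80 mm from the tool's origin along its x).
- board: Green glass work plate lying fixed on the table, 240 mm (x) by 220 mm (y), 6 mm thick. Origin at the centre of its underside.
- crock: Blue round stoneware crock, 96 mm across and 95 mm high, wall 5 mm (mouth 86 mm across), inner floor 6 mm above its underside, 0.7 kg, standing loose on the table. Origin at the centre of its underside, z up. Six other modelling tools stand in it.
- tub: White rectangular airtight tub, 186 mm (its x) by 136 mm (its y), 66 mm high, wall 6 mm, fixed to the table. Origin at the centre of its underside. Packed with wrapped blocks up to 30 mm above its underside. A red sealing ring stands 6 mm proud of the rim all round.
- tub_rim (a point): Centre of the tub's mouth, level with the rim (66 mm above the tub's underside).
- seal (a joint): Sealing ring in the tub's rim: 0 = standing 6 mm proud, 0.006 m = pressed flush with the rim. Moves straight down, is stiff (about 8 N of friction plus drag when moved fast, so the lid's weight does not push it in; press slowly with 10 to 20 N) and stays where it is pushed.
- lid: Blue lid, 198 mm (its x) by 148 mm (its y), 0.15 kg. Plate 4 mm thick, upper face 16 mm above origin; skirt 3 mm thick, 12 mm deep, goes over the outside of the tub with 3 mm play each side, either way round. Origin: centre of its underside at the skirt's lower edge. Starts flat on the table, skirt down. Origin is 60 mm above the tub's underside when laid on the ring, 54 mm when home.
- lid_handle (a point): Point on the lid's white grip bar, 37 mm above the lid's origin. The bar is 70 mm long (lid's x), 16 mm wide (lid's y), 28 mm high, its top 44 mm above the lid's origin.
- stick0: Modelling tool standing in the crock: round wooden stick 22 mm across, 115 mm long, with a rounded yellow head on top. Loose, 35 g. Origin at the centre of its lower end.
- stick1: Modelling tool standing in the crock: round wooden stick 22 mm across, 117 mm long, with a rounded red head on top. Loose, 35 g. Origin at the centre of its lower end.
- stick2: Modelling tool standing in the crock: round wooden stick 22 mm across, 119 mm long, with a rounded orange head on top. Loose, 35 g. Origin at the centre of its lower end.
- stick3: Modelling tool standing in the crock: round wooden stick 22 mm across, 121 mm long, with a rounded grey head on top. Loose, 35 g. Origin at the centre of its lower end.
- stick4: Modelling tool standing in the crock: round wooden stick 22 mm across, 123 mm long, with a rounded brass head on top. Loose, 35 g. Origin at the centre of its lower end.
- stick5: Modelling tool standing in the crock: round wooden stick 22 mm across, 125 mm long, with a rounded dark brown wooden head on top. Loose, 35 g. Origin at the centre of its lower end.
- palette_knife: Bystander: palette knife with white handle, 200 mm long, lying on the table, origin near its middle.
- bowl: Bystander: white bowl, 110 mm across, 50 mm high, origin at its underside.
- jar: Bystander: amber jar with red cap, 70 mm across, 100 mm high, origin at its underside.
- mug: Bystander: white mug, 80 mm across, 90 mm high, origin at its underside.

How it is judged:
By the outcome, as a careful person would: the job done as asked, in the order asked, and still so for the second after the job is handed in, with the robot touching nothing.
It also fails if it takes over 72 s, if anything falls off the work surface, if the arm or the gripper's body presses on something with over 40 N, if the wrist force passes 120 N, or if a joint passes its speed limit or range.

## Robot

A 6-joint arm with a two-finger parallel gripper is mounted at the origin on the work surface. World frame = base frame: x ahead of the robot, y to its left, z up, the work surface at z = 0. Lengths are in m, angles in rad, forces in N, time in s.
With the tool pointing down it reaches from about 0.4 to 0.825 m from the base axis. Payload 7 kg.
Tool frame: the origin (TCP) lies at the very end of the fingers, on their centre line; the grasp point (between the pads) lies arm.hold_point_z behind it (arm.hold_point_z is the distance from the TCP to the grasp point, in m); z points along the fingers, y is the line along which they close (so a half turn about z gives the same grasp; the last joint's range is limited). The gripper opens to 88 mm and grips with 3 to 60 N. Pads are 19 mm wide; open, the fingers measure 130 mm over their backs; the gripper's body (78 mm by 193 mm) begins 47 mm behind the grasp point.
Start: joints at [-0.838, 0.359, 0.012, 0, -1.224, -0.288], TCP at [0.29, -0.609, 0.227] pointing down, gripper open.
Joint ranges: [-3.07, 3.07], [-1.43, 2.12], [-1.02, 1.25], [-3.03, 1.67], [-3.05, -0], [-3.03, 3.03]. Speed limits (rad/s): [2.39, 2.39, 3.01, 3.14, 3.14, 3.14].

## Interface

Orientations are given as [roll, pitch, yaw] about the fixed x, y, z axes, in that order (R = Rz(yaw) Ry(pitch) Rx(roll)).
In Python, from station import arm gives the robot as it stands.
- The arm moves only by the shell command python3 nudge.py 'ROWS' [FORCE]. ROWS is a JSON list of rows, 1 to 20 of them, each of 5 numbers: the finger opening in m, then dx, dy, dz in m, then a turn about the tool's z in rad; each row is the pose to reach, as a shift and turn from the pose commanded when the command began, along the tool's axes at that moment; what a row does not reach only later rows make up. A row lasts 1/12 s, in which the tool goes at most 0.0417 m and 0.125 rad, less where a joint would pass 70% of its speed; a pose out of reach is approached as far as the arm can. The fingers move at their own pace and stop on an object; FORCE is the grip in N (left out, the last holds). Time passes only in rows, so rows that do not move let the fingers close. It prints the time, the measured TCP pose, the force, the opening and the grip force at its end.
- arm.get_state(): the state, without advancing time (a new reading comes with each control period).
- arm.grab_frame(name): name is "scene" or "top"; returns the picture (420x560x3 uint8, red, green, blue); there is no depth.
- arm.camera_params(name): a dict with "fx", "fy", "cx", "cy" (pixels), "T" (4x4, takes a point from camera to world coordinates). Camera axes: x right, y down, z forward; pixel columns grow to the right and rows downward; lengths in m; the calibration is good to about 2 mm. A picture is of the moment at which its call begins. camera_params takes no time and is no camera call.
- arm.job_done(): hands the job in; it is judged then, once.
The state is a dict: "t": time; "q": joint angles; "qd": joint speeds; "joint_efforts": joint torques, N m; "eef_pos": TCP position; "ee_rot": TCP orientation; "force": force on the tool from outside, world axes, zero at the start; "moment": the same for the moment, N m; "width": finger opening in m; "gripper_force": force on a finger pad.
Only numpy, scipy, OpenCV 4.12 (cv2) and the standard library are available. Lean on these libraries where they do the work, as an engineer would, in place of code of your own. Each camera call takes 0.05 s, during which the arm holds its last target. There are 200 camera calls.

## Working session

There is one attempt and no reset: what is moved stays moved. The work goes in short steps, Python scripts to look and compute and a shell command to move; the robot and the scene stay as the last step left them, time stands still between calls to the robot, and variables do not carry over. Pictures are saved under pics/ and viewed, at most 10 in all, crops included, and the job is handed in when it is done.

```bash
ls; mkdir -p pics; python3 - <<'E'
from station import arm
import cv2,numpy as np
for n in("scene","top"):
    f=arm.grab_frame(n);cv2.imwrite(f"pics/{n}0.png",f[:,:,::-1])
    p=arm.camera_params(n);print(n,p["fx"],p["fy"],p["cx"],p["cy"]);print(np.round(p["T"],4))
s=arm.get_state();print({k:np.round(v,4) for k,v in s.items()},arm.hold_point_z)
E
```

```text
nudge.py
pics
station.py
scene 539.1498933187283 539.1498933187283 278.03132435623417 208.54747891686245
[[ 0.3549  0.5436 -0.7607  1.4775]
 [ 0.9348 -0.2195  0.2793 -0.3401]
 [-0.0151 -0.8102 -0.586   0.756 ]
 [ 0.      0.      0.      1.    ]]
top 489.50493895132456 489.50493895132456 279.91311944574 199.10648961805236
[[-0.0181 -0.9931  0.1157  0.466 ]
 [-0.9998  0.0194  0.01   -0.0136]
 [-0.0122 -0.1154 -0.9932  1.3078]
 [ 0.      0.      0.      1.    ]]
{'t': np.float64(0.1), 'q': array([-8.3790e-01,  3.5930e-01,  1.1200e-02, -3.0000e-04, -1.2241e+00,
       -2.8810e-01]), 'qd': array([ 0.0001, -0.0032,  0.0001,  0.0013, -0.0008,  0.0023]), 'joint_efforts': array([-1.10000e-03, -5.84164e+01,  2.93751e+01,  7.01540e+00,
        1.02000e-02, -1.00000e-04]), 'eef_pos': array([ 0.2902, -0.6089,  0.2258]), 'ee_rot': array([ 3.1402e+00, -1.0000e-04, -2.6969e+00]), 'force': array([0.5509, 0.1538, 0.8756]), 'moment': array([-0.0424, -0.0409, -0.04  ]), 'gripper_force': np.float64(0.0), 'width': np.float64(0.0879)} 0.0188
```

View pics/top0.png

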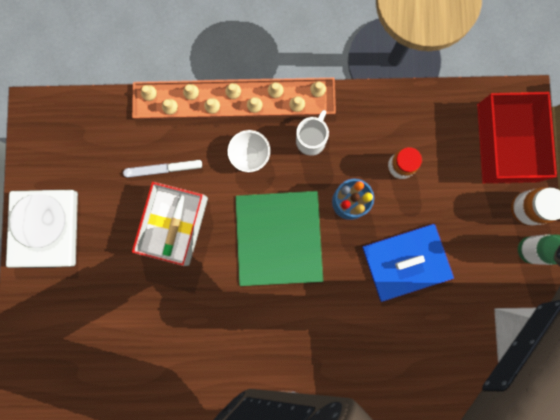

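View pics/scene0.png

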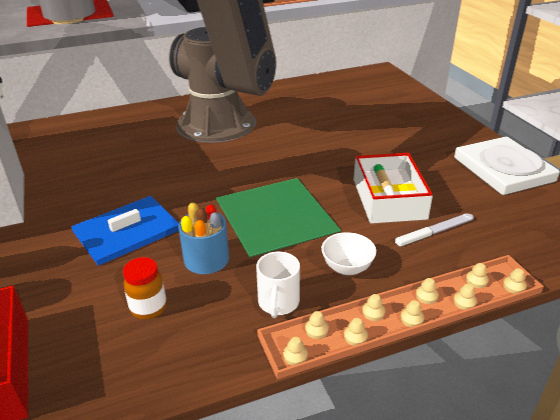

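The top view shows the tub around px (171,224) with the tool from green end (169,250) to cone (180,198). The crock is at (355,198), the lid at (408,263) with its bar at (411,263), and the glass plate at (279,238). Next I'll enlarge the key areas and measure.

```bash
cat > h.py <<'E'
from station import arm
import cv2,numpy as np
from scipy.spatial.transform import Rotation as Ro
def ray(n,uv,z):
    p=arm.camera_params(n);T=np.array(p["T"])
    d=T[:3,:3]@[(uv[0]-p["cx"])/p["fx"],(uv[1]-p["cy"])/p["fy"],1]
    return T[:3,3]+d*(z-T[2,3])/d[2]
def proj(n,P):
    p=arm.camera_params(n);T=np.array(p["T"]);c=T[:3,:3].T@(np.array(P)-T[:3,3])
    return np.array([p["fx"]*c[0]/c[2]+p["cx"],p["fy"]*c[1]/c[2]+p["cy"]])
def blob(n,f,lo,hi,box,z):
    x0,y0,x1,y1=box
    m=cv2.inRange(cv2.cvtColor(f[y0:y1,x0:x1],cv2.COLOR_RGB2HSV),np.array(lo),np.array(hi))
    k,l,st,c=cv2.connectedComponentsWithStats(m);i=1+np.argmax(st[1:,4])
    pts=np.argwhere(l==i)[:,::-1]+[x0,y0]
    w=np.array([ray(n,q,z)[:2] for q in pts])
    return pts,w,cv2.minAreaRect((w*1000).astype(np.float32))
def todelta(target,yaw=None):
    s=arm.get_state();R=Ro.from_euler("xyz",s["ee_rot"]).as_matrix()
    d=R.T@(np.array(target)-s["eef_pos"]);return d
E
python3 - <<'E'
from h import *
a=cv2.imread("pics/top0.png");f=a[:,:,::-1].copy()
A=cv2.resize(a[175:275,125:215],None,fx=4.4,fy=5,interpolation=3);A=cv2.resize(a[175:275,125:215],(396,440),interpolation=3)
B=cv2.resize(a[170:225,330:380],(400,440),interpolation=3)
cv2.imwrite("pics/crop1.png",np.hstack([A,B]))
p,w,r=blob("top",f,(100,150,80),(125,255,255),(362,220,456,302),.016);print("lid",len(p),r,w.mean(0))
p,w,r=blob("top",f,(0,0,170),(180,60,255),(390,250,430,275),.044);print("bar",len(p),r,w.mean(0))
p,w,r=blob("top",f,(50,100,30),(80,255,255),(230,185,330,290),.006);print("board",len(p),r)
m=cv2.inRange(cv2.cvtColor(f,cv2.COLOR_RGB2HSV),(0,150,100),(8,255,255))|cv2.inRange(cv2.cvtColor(f,cv2.COLOR_RGB2HSV),(172,150,100),(180,255,255))
q=np.argwhere(m[175:275,125:215])[:,::-1]+[125,175]
w=np.array([ray("top",x,.072)[:2] for x in q])*1000;print("ring",len(q),cv2.minAreaRect(w.astype(np.float32)))
p,w,r=blob("top",f,(50,80,20),(85,255,255),(150,230,190,262),.045);print("green end",len(p),r,w.mean(0))
E
```

```text
Traceback (most recent call last):
  File "h.py", line 16, in blob
    w=np.array([ray(n,q,z)[:2] for q in pts])
                ~~~^^^^^^^
  File "h.py", line 5, in ray
    p=arm.camera_params(n);T=np.array(p["T"])
ValueError: time passes only in moves, steps and waits
```

View pics/crop1.png

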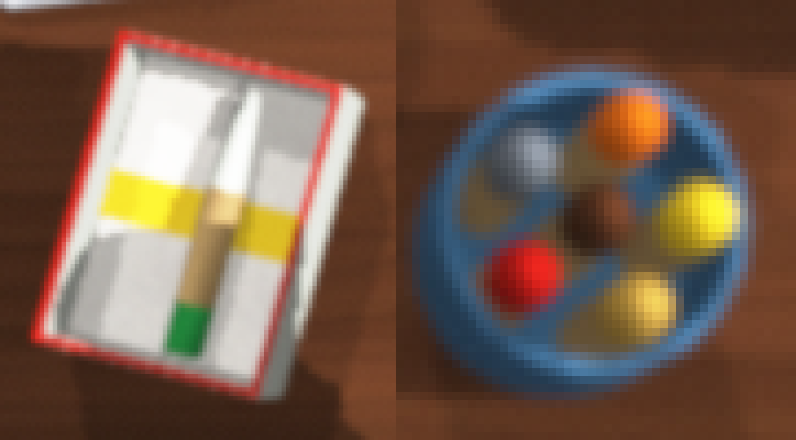

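```bash
python3 - <<'E'
from station import arm
import pickle
pickle.dump({n:arm.camera_params(n) for n in("scene","top")},open("cam.pkl","wb"))
E
sed -i 's/arm.camera_params(n)/CAM[n]/; 3a import pickle; CAM=pickle.load(open("cam.pkl","rb"))' h.py
cat > m.py <<'E'
from h import *
a=cv2.imread("pics/top0.png");f=a[:,:,::-1].copy()
p,w,r=blob("top",f,(100,150,80),(125,255,255),(362,220,456,302),.016);print("lid",len(p),r,w.mean(0))
p,w,r=blob("top",f,(0,0,170),(180,60,255),(390,250,430,275),.044);print("bar",len(p),r,w.mean(0))
p,w,r=blob("top",f,(50,100,30),(80,255,255),(230,185,330,290),.006);print("board",len(p),r)
m=cv2.inRange(cv2.cvtColor(f,cv2.COLOR_RGB2HSV),(0,150,100),(8,255,255))|cv2.inRange(cv2.cvtColor(f,cv2.COLOR_RGB2HSV),(172,150,100),(180,255,255))
q=np.argwhere(m[175:275,125:215])[:,::-1]+[125,175]
w=np.array([ray("top",x,.072)[:2] for x in q])*1000;print("ring",len(q),cv2.minAreaRect(w.astype(np.float32)))
c=lambda u,v:(125+u/4.4-.4,175+v/4.4-.4)
for k,uv,z in [("green end",c(184,352),.041),("wood start",c(188,302),.052),("wood/cone",c(222,192),.052),("tip",c(258,88),.041),
 ("ringTL",c(120,34),.072),("ringTR",c(342,90),.072),("ringBR",c(256,392),.072),("ringBL",c(36,338),.072)]: print(k,np.round(ray("top",uv,z)[:2],4))
d=lambda u,v:(330+(u-396)/8-.4,170+v/8-.4)
for k,uv,z in [("gray",d(525,158),.125),("orange",d(632,125),.123),("yellow",d(698,215),.119),("brass",d(642,305),.127),("red",d(522,277),.121),("brown",d(598,217),.129)]: print(k,np.round(ray("top",uv,z)[:2],4))
E
python3 m.py
cat > go.py <<'E'
import sys
from h import *
x,y,z,a=map(float,sys.argv[1:5])
s=arm.get_state();d=todelta([x,y,z]);yaw=np.degrees(s["ee_rot"][2])
t=(yaw-a+90)%180-90
print("delta",np.round(d,4),"turn",round(np.radians(t),4),"q",np.round(s["q"],3),"rows",np.linalg.norm(d)/.0417,abs(np.radians(t))/.125)
E
python3 go.py 0.533 0.2786 0.20 -15.4
```

```text
delta [-0.601   0.6967  0.0267] turn 0.7135 q [-0.838  0.359  0.011 -0.    -1.224 -0.288] rows 22.074618045075876 5.707966697351543
```

```bash
python3 nudge.py '[[0.04,-0.6,0.697,0.027,0.7135],[0.04,-0.6,0.697,0.027,0.7135],[0.04,-0.6,0.697,0.027,0.7135],[0.04,-0.6,0.697,0.027,0.7135],[0.04,-0.6,0.697,0.027,0.7135],[0.04,-0.6,0.697,0.027,0.7135],[0.04,-0.6,0.697,0.027,0.7135],[0.04,-0.6,0.697,0.027,0.7135],[0.04,-0.6,0.697,0.027,0.7135],[0.04,-0.6,0.697,0.027,0.7135],[0.04,-0.6,0.697,0.027,0.7135],[0.04,-0.6,0.697,0.027,0.7135],[0.04,-0.6,0.697,0.027,0.7135],[0.04,-0.6,0.697,0.027,0.7135],[0.04,-0.6,0.697,0.027,0.7135],[0.04,-0.6,0.697,0.027,0.7135],[0.04,-0.6,0.697,0.027,0.7135],[0.04,-0.6,0.697,0.027,0.7135],[0.04,-0.6,0.697,0.027,0.7135],[0.04,-0.6,0.697,0.027,0.7135]]' 10; python3 go.py 0.533 0.2786 0.20 -15.4
```

```text
t: 1.77
eef_pos: [0.5059, 0.1844, 0.2023]
ee_rot: [-3.142, -0.0, 2.873]
force: [1.0, -0.8, 1.0]
width: 0.0398
gripper_force: 0.0
delta [-0.0011  0.098   0.0023] turn 0.0006 q [ 0.714  0.153 -0.325 -0.    -1.093 -2.553] rows 2.3520396022802053 0.0045993900526048286
```

```bash
python3 nudge.py '[[0.04,-0.001,0.098,0,0],[0.04,-0.001,0.098,0,0],[0.04,-0.001,0.098,0,0],[0.04,-0.001,0.098,0.09,0],[0.04,-0.001,0.098,0.09,0],[0.04,-0.001,0.098,0.09,0],[0.04,-0.001,0.098,0.09,0]]'; python3 go.py 0.533 0.2786 0.032 -15.4
python3 - <<'E'
from h import *
f=arm.grab_frame("top");cv2.imwrite("pics/g1.png",cv2.resize(f[165:290,110:230,::-1],None,fx=4.5,fy=4.5,interpolation=3))
E
```

```text
t: 2.35
eef_pos: [0.5313, 0.2747, 0.1096]
ee_rot: [-3.135, -0.004, 2.873]
force: [0.3, -0.4, 0.1]
width: 0.0401
gripper_force: 0.0
delta [-0.0009  0.0046  0.0776] turn -0.0001 q [ 0.803  0.337 -0.308 -0.    -0.933 -2.643] rows 1.8647213483974572 0.0005820821766940029
```

```bash
python3 nudge.py '[[0.04,0,0,0.03,0],[0.04,0,0,0.055,0],[0.04,0,0,0.07,0],[0.04,0,0,0.076,0],[0.04,0,0,0.078,0],[0.04,0,0,0.078,0],[0.0,0,0,0.078,0],[0.0,0,0,0.078,0],[0.0,0,0,0.078,0],[0.0,0,0,0.078,0],[0.0,0,0,0.078,0]]' 10; python3 go.py 0.533 0.2786 0.032 -15.4
```

```text
t: 3.32
eef_pos: [0.5336, 0.2769, 0.0356]
ee_rot: [3.14, 0.001, 2.873]
force: [-1.5, 0.3, 7.7]
width: 0.0221
gripper_force: 10.0
delta [0.001  0.0015 0.0036] turn 0.0005 q [ 0.804  0.424 -0.38   0.    -0.766 -2.643] rows 0.09571119702663303 0.003613003436381095
```

```bash
python3 nudge.py '[[0.0,0,0,-0.03,0],[0.0,0,0,-0.07,0],[0.0,0,0,-0.1,0],[0.0,0,0,-0.1,0],[0.0,0,0,-0.1,0],[0.0,0,0,-0.1,0]]' 15; python3 go.py 0.515 0.02 0.09 -15.4
```

```text
t: 3.82
eef_pos: [0.5326, 0.2762, 0.1343]
ee_rot: [-3.142, -0.001, 2.873]
force: [-0.1, -0.0, -0.0]
width: 0.0218
gripper_force: 15.0
delta [-0.0511 -0.2516  0.0442] turn -0.0002 q [ 8.030e-01  3.110e-01 -2.820e-01 -1.000e-03 -9.780e-01 -2.643e+00] rows 6.248606062343669 0.0017384386405981036
```

```bash
python3 nudge.py '[[0.0,-0.05,-0.252,0,0],[0.0,-0.05,-0.252,0,0],[0.0,-0.05,-0.252,0,0],[0.0,-0.05,-0.252,0,0],[0.0,-0.05,-0.252,0.0,0],[0.0,-0.05,-0.252,0.0,0],[0.0,-0.05,-0.252,0.04,0],[0.0,-0.05,-0.252,0.08,0],[0.0,-0.05,-0.252,0.08,0],[0.0,-0.05,-0.252,0.08,0],[0.0,-0.05,-0.252,0.08,0]]' 15; python3 go.py 0.515 0.02 0.012 -15.4
python3 - <<'E'
from h import *
f=arm.grab_frame("scene");cv2.imwrite("pics/s1.png",cv2.resize(f[130:300,160:360,::-1],None,fx=3.5,fy=3.5,interpolation=3))
E
```

```text
t: 4.73
eef_pos: [0.515, 0.0206, 0.0552]
ee_rot: [-3.141, -0.0, 2.874]
force: [0.8, 0.5, -0.9]
width: 0.0217
gripper_force: 15.0
delta [-0.0002 -0.0005  0.0432] turn 0.0012 q [ 4.220e-01  2.810e-01 -5.530e-01  1.000e-03 -7.370e-01 -2.261e+00] rows 1.0370594457234072 0.0099778746894517
```

View pics/s1.png

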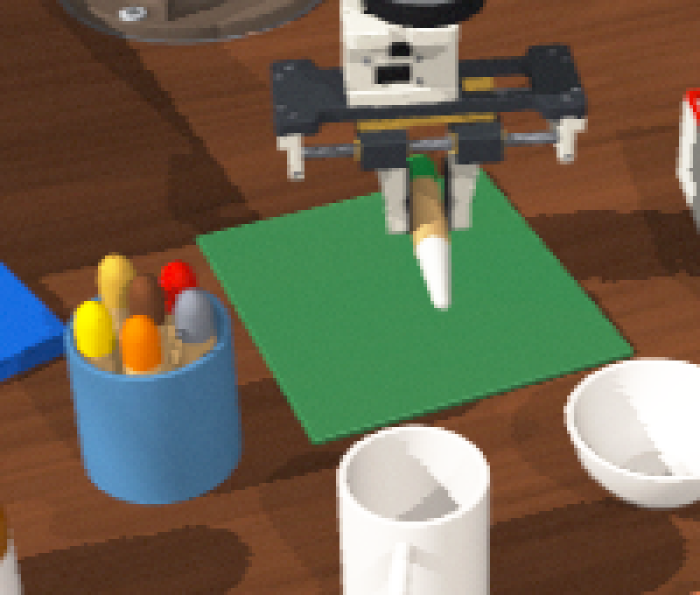

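The tool is held roughly level above the plate, with the cone pointing towards the camera (tip at crop (440,305)). I'll lower it and release.

```bash
python3 nudge.py '[[0.0,0,0,0.025,0],[0.0,0,0,0.035,0],[0.0,0,0,0.039,0],[0.0,0,0,0.042,0],[0.0,0,0,0.043,0],[0.0,0,0,0.043,0]]'; python3 go.py 0.4712 0.032 0.1 -15.4
```

```text
t: 5.28
eef_pos: [0.5148, 0.0205, 0.0121]
ee_rot: [3.141, 0.001, 2.873]
force: [1.0, -0.3, 0.2]
width: 0.0222
gripper_force: 15.0
delta [ 0.045  -0.0004 -0.088 ] turn 0.0005 q [ 0.421  0.347 -0.593  0.    -0.63  -2.261] rows 2.37004012297584 0.003902011704576787
```

```bash
python3 nudge.py '[[0.0,0,0,0.0015,0],[0.0,0,0,0.0015,0],[0.05,0,0,0.0015,0],[0.05,0,0,0.0015,0],[0.05,0,0,0.0015,0],[0.05,0,0,-0.04,0],[0.05,0,0,-0.08,0],[0.05,0.07,0,-0.08,0],[0.05,0.1,0,-0.08,0],[0.05,0.1,0,-0.08,0],[0.05,0.1,0,-0.08,0],[0.05,0.1,0,-0.08,0]]'
python3 - <<'E'
from h import *
f=arm.grab_frame("top");cv2.imwrite("pics/t2.png",cv2.resize(f[170:300,220:350,::-1],None,fx=4.4,fy=4.4,interpolation=3))
E
```

```text
t: 6.28
eef_pos: [0.4177, 0.0471, 0.0922]
ee_rot: [3.14, 0.001, 2.875]
force: [0.5, 0.7, 0.0]
width: 0.0501
gripper_force: 0.0
```

View pics/t2.png

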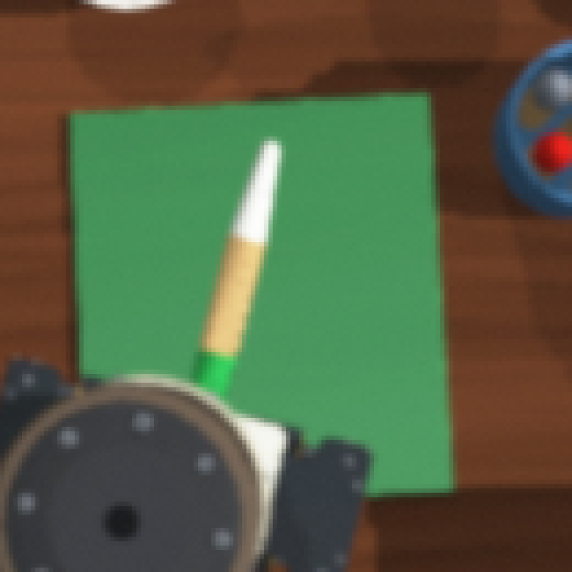

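The tool lies on the plate, with its tip at crop (272,142), cone/wood edge at (250,238) and green/wood edge at (217,353).

```bash
python3 - <<'E'
from h import *
c=lambda u,v:(220+u/4.4-.4,170+v/4.4-.4)
t=ray("top",c(272,141),.019)[:2];b=ray("top",c(250,238),.026)[:2];g=ray("top",c(217,353),.026)[:2]
print(t,b,g,np.linalg.norm(t-b),np.linalg.norm(b-g))
d=t-g;d/=np.linalg.norm(d);print(np.degrees(np.arctan2(d[1],d[0])))
e=(t-.16*d+b-.1*d+g-.03*d)/3;print("end",e)
for k in(12,15,18):print(k,e+d*k/1000)
E
python3 go.py 0.468 0.033 0.09 -15.4
```

```text
[ 0.60918618 -0.00441421] [0.55053047 0.00971455] [0.48274463 0.03043595] 0.06033335275806735 0.07088227997286799
-15.409412817781643
end [0.45429542 0.03759783]
12 [0.46586404 0.03440926]
15 [0.4687562  0.03361211]
18 [0.47164835 0.03281497]
delta [-0.0515 -0.0006  0.0021] turn 0.0013 q [ 0.585  0.078 -0.709  0.    -0.782 -2.424] rows 1.2364117936482155 0.010239443363011469
```

```bash
python3 nudge.py '[[0.05,-0.035,-0.0005,0,0],[0.05,-0.0535,-0.0005,0.0,0],[0.05,-0.0535,-0.0005,0.03,0],[0.05,-0.0535,-0.0005,0.06,0],[0.05,-0.0535,-0.0005,0.076,0],[0.05,-0.0535,-0.0005,0.081,0],[0.05,-0.0535,-0.0005,0.081,0],[0.05,-0.0535,-0.0005,0.081,0],[0.0,-0.0535,-0.0005,0.081,0],[0.0,-0.0535,-0.0005,0.081,0],[0.0,-0.0535,-0.0005,0.081,0],[0.0,-0.0535,-0.0005,0.081,0],[0.0,-0.0535,-0.0005,0.081,0]]' 5;python3 go.py 0.4697 0.0334 0.21 -15.4
```

```text
t: 7.42
eef_pos: [0.4697, 0.0323, 0.0111]
ee_rot: [3.141, 0.001, 2.873]
force: [0.2, -0.1, 0.5]
width: 0.0222
gripper_force: 0.1
delta [ 1.000e-04  1.300e-03 -1.989e-01] turn 0.0003 q [ 0.488  0.291 -0.693  0.    -0.586 -2.328] rows 4.7705490144368055 0.002062265297651195
```

```bash
python3 nudge.py '[[0.0,0,0,0,0],[0.0,0,0,0,0],[0.0,0,0,-0.02,0],[0.0,0,0,-0.04,0],[0.0,0,0,-0.06,0],[0.0,0,0,-0.08,0],[0.0,0,0,-0.1,0],[0.0,0,0,-0.12,0],[0.0,0,0,-0.14,0],[0.0,0,0,-0.16,0],[0.0,0,0,-0.18,0],[0.0,0,0,-0.2,0],[0.0,0,0,-0.2,0],[0.0,0,0,-0.2,0],[0.0,0,0,-0.2,0]]' 5
python3 - <<'E'
from h import *
f=arm.grab_frame("scene");cv2.imwrite("pics/s3.png",cv2.resize(f[60:300,160:360,::-1],None,fx=2.5,fy=2.5,interpolation=3))
E
```

```text
t: 8.67
eef_pos: [0.4688, 0.032, 0.2098]
ee_rot: [-3.141, -0.001, 2.873]
force: [-0.6, -0.0, -1.1]
width: 0.0221
gripper_force: 5.0
```

View pics/s3.png

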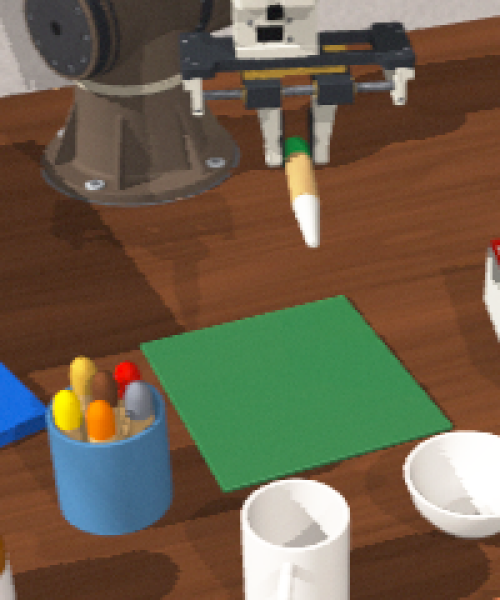

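The tip is at crop (313,244), i.e. px (285,157). I'll work out the droop angle from that.

```bash
cat > tilt.py <<'E'
from h import *
def tilt(uv,n="scene",L=.144,h=.007):
    s=arm.get_state();R=Ro.from_euler("xyz",s["ee_rot"]).as_matrix();g=s["eef_pos"]-R[:,2]*h
    a=-R[:,0]
    th=np.radians(np.arange(-20,110,2));P=[proj(n,g+L*(np.cos(t)*a+np.sin(t)*R[:,2])) for t in th]
    e=np.linalg.norm(np.array(P)-uv,axis=1);i=e.argmin();print("droop deg",np.degrees(th[i]),"err px",e[i],P[i])
E
python3 -c "
from tilt import *
tilt((285.1,157.2))"
```

```text
droop deg 4.0 err px 1.5857553700445612 [283.77268866 158.06767776]
```

```bash
cat >> tilt.py <<'E'
def tip():
    f=arm.grab_frame("scene")
    s=arm.get_state();R=Ro.from_euler("xyz",s["ee_rot"]).as_matrix();g=s["eef_pos"]-R[:,2]*.007;a=-R[:,0]
    h=cv2.cvtColor(f,cv2.COLOR_RGB2HSV);m=cv2.inRange(h,(0,0,150),(180,50,255))
    # cone visible? fit droop by sampling mid-cone (white) and handle wood along the axis
    best=[]
    for d in range(-10,111,2):
        t=np.radians(d);u=np.cos(t)*a+np.sin(t)*R[:,2];sc=0
        for L in np.arange(.09,.143,.004):
            x,y=np.round(proj("scene",g+u*L)).astype(int);sc+=m[y,x]>0
        x,y=np.round(proj("scene",g+u*.152)).astype(int);sc-=2*(m[y,x]>0)
        best.append((sc,d))
    best.sort(reverse=True);print("droop",best[:4]);return f
E
python3 nudge.py '[[0.0,0,0,0,0],[0.0,0,0,0,0],[0.0,0,0,0,0],[0.0,0,0,0,0],[0.0,0,0,0,0],[0.0,0,0,0,0]]' 3; python3 -c "
from tilt import *
tip()"
```

```text
t: 9.22
eef_pos: [0.4694, 0.032, 0.2104]
ee_rot: [-3.141, -0.0, 2.873]
force: [-0.1, 1.3, -0.4]
width: 0.022
gripper_force: 3.0
droop [(np.int64(14), 16), (np.int64(14), 14), (np.int64(13), 18), (np.int64(12), 20)]
```

```bash
python3 nudge.py '[[0.0,0,0,0,0],[0.0,0,0,0,0],[0.0,0,0,0,0],[0.0,0,0,0,0],[0.0,0,0,0,0],[0.0,0,0,0,0],[0.0,0,0,0,0],[0.0,0,0,0,0],[0.0,0,0,0,0],[0.0,0,0,0,0],[0.0,0,0,0,0],[0.0,0,0,0,0]]' 3; python3 -c "
from tilt import *
tip()"
```

```text
t: 10.27
eef_pos: [0.4694, 0.032, 0.2105]
ee_rot: [-3.142, 0.0, 2.873]
force: [0.6, 0.2, -0.4]
width: 0.0219
gripper_force: 3.0
droop [(np.int64(14), 16), (np.int64(14), 14), (np.int64(13), 18), (np.int64(12), 20)]
```

```bash
python3 nudge.py '[[0.0,0,0,-0.04,0],[0.0,0,0,0,0],[0.0,0,0,-0.04,0],[0.0,0,0,0,0],[0.0,0,0,-0.04,0],[0.0,0,0,0,0],[0.0,0,0,-0.04,0],[0.0,0,0,0,0],[0.0,0,0,0,0],[0.0,0,0,0,0]]' 3; python3 -c "
from tilt import *
tip()"
```

```text
t: 11.15
eef_pos: [0.4686, 0.0317, 0.2097]
ee_rot: [-3.14, -0.002, 2.873]
force: [-0.2, -0.4, 0.7]
width: 0.0223
gripper_force: 3.0
droop [(np.int64(13), 92), (np.int64(12), 96), (np.int64(12), 94), (np.int64(12), 90)]
```

```bash
python3 nudge.py '[[0.0,0,0,0,0],[0.0,0,0,0,0],[0.0,0,0,0,0]]' 8; python3 - <<'E'
from tilt import *
f=tip();cv2.imwrite("pics/s4.png",cv2.resize(f[60:300,160:360,::-1],None,fx=2.5,fy=2.5,interpolation=3))
E
```

```text
t: 11.45
eef_pos: [0.47, 0.0323, 0.2114]
ee_rot: [3.141, 0.001, 2.873]
force: [0.5, 0.0, -0.3]
width: 0.0215
gripper_force: 8.0
droop [(np.int64(13), 94), (np.int64(13), 92), (np.int64(13), 90), (np.int64(12), 96)]
```

View pics/s4.png

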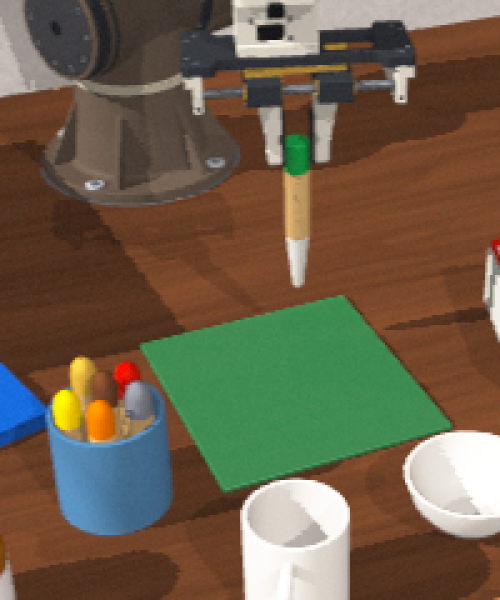

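```bash
python3 go.py 0.5963 -0.2003 0.30 -15.4; python3 -c "
from h import *
print(proj('scene',[.47,.0323,.074]))"; python3 nudge.py '[[0.0,0,0,-0.03,0],[0.0,0,0,-0.06,0],[0.0,0,0,-0.09,0],[0.0,0,0,-0.09,0],[0.0,0,0,-0.09,0],[0.0,0,0,-0.09,0]]' 10;python3 go.py 0.5963 -0.2003 0.30 -15.4;
```

```text
delta [-0.1837 -0.1906 -0.0887] turn 0.0001 q [ 0.488  0.028 -0.444  0.    -1.097 -2.328] rows 6.694822349330022 0.0007936747370401206
[278.39252647 175.95874496]
t: 12.0
eef_pos: [0.4692, 0.0321, 0.3004]
ee_rot: [3.141, -0.0, 2.873]
force: [-0.3, -1.0, -1.7]
width: 0.0221
gripper_force: 10.0
delta [-0.1843 -0.1903  0.0003] turn -0.0001 q [ 0.488 -0.03  -0.295 -0.    -1.305 -2.328] rows 6.352472676184005 0.0004297240335562662
```

Tip projection agrees within ~2 px. I'll move over the crock.

```bash
python3 nudge.py '[[0.0,-0.024,-0.025,0,0],[0.0,-0.048,-0.05,0,0],[0.0,-0.072,-0.075,0,0],[0.0,-0.096,-0.1,0,0],[0.0,-0.12,-0.125,0,0],[0.0,-0.144,-0.15,0,0],[0.0,-0.165,-0.17,0,0],[0.0,-0.178,-0.184,0,0],[0.0,-0.184,-0.19,0,0],[0.0,-0.184,-0.19,0,0],[0.0,-0.184,-0.19,0,0],[0.0,-0.184,-0.19,0,0],[0.0,-0.184,-0.19,0,0]]' 10;python3 go.py 0.5963 -0.2003 0.30 -15.4
python3 - <<'E'
from tilt import *
f=tip();a=cv2.resize(f[50:290,130:300,::-1],None,fx=2.5,fy=2.5,interpolation=3)
g=arm.grab_frame("top");b=cv2.resize(g[140:260,300:420,::-1],(390,390),interpolation=3);b=cv2.copyMakeBorder(b,0,a.shape[0]-390,0,0,0)
cv2.imwrite("pics/s5.png",np.hstack([a,b])[:, :800])
E
```

```text
t: 13.08
eef_pos: [0.596, -0.199, 0.3007]
ee_rot: [3.141, 0.0, 2.874]
force: [-0.4, -0.3, 0.3]
width: 0.0218
gripper_force: 10.0
delta [-0.0006 -0.0012  0.0007] turn 0.0011 q [-0.012  0.246  0.021 -0.    -1.345 -1.826] rows 0.035736572856367735 0.009053057644125506
droop [(np.int64(13), 94), (np.int64(12), 96), (np.int64(12), 92), (np.int64(12), 90)]
```

View pics/s5.png

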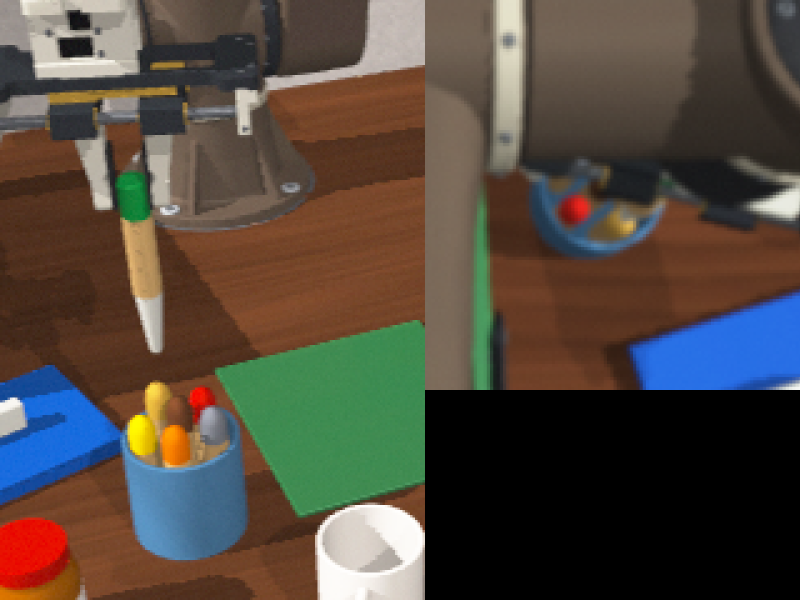

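```bash
python3 - <<'E'
from h import *
s=arm.get_state();R=Ro.from_euler("xyz",s["ee_rot"]).as_matrix();g=s["eef_pos"]+[0,0,.007]
for th in(88,90,92,94,96,98):
    t=np.radians(th);u=np.cos(t)*-R[:,0]+np.sin(t)*R[:,2]
    print(th,proj("scene",g+.144*u),proj("scene",g-.016*u),g+.144*u)
E
```

```text
88 [190.17484833 194.52912262] [180.36793672 118.88165429] [ 0.60113295 -0.20040938  0.16404616]
90 [190.27355566 193.12815233] [180.35125011 119.01657724] [ 0.59628635 -0.19908051  0.16395532]
92 [190.36162955 191.66412781] [180.33587497 119.16153906] [ 0.59143964 -0.19775166  0.16403992]
94 [190.43910947 190.13910094] [180.32183242 119.31637167] [ 0.58659872 -0.19642444  0.16429986]
96 [190.50604147 188.55511668] [180.30914191 119.48089374] [ 0.58176948 -0.19510048  0.16473482]
98 [190.56247767 186.91421135] [180.29782121 119.65491088] [ 0.57695781 -0.19378138  0.16534428]
```

```bash
python3 - <<'E'
from h import *
d=lambda u,v:np.array((330+(u-396)/8-.4,170+v/8-.4))
T={"gray":(d(525,158),(215.2,220),.127),"orange":(d(632,125),(200,228),.125),"yellow":(d(698,215),(186.8,224.8),.121),"brass":(d(642,305),(193.2,210.8),.129),"red":(d(522,277),(210.8,210.8),.123),"brown":(d(598,217),(201.6,215.2),.131)}
from scipy.optimize import least_squares
for k,(a,b,top) in T.items():
    r=least_squares(lambda P:np.r_[proj("top",P)-a,proj("scene",P)-b],[.6,-.18,.12],x_scale=.01)
    P=ray("top",a,top-.008);print(k,np.round(r.x,4),np.round(r.fun,1),"at8below",np.round(P,4),proj("scene",P)-b)
E
```

```text
gray [ 0.627  -0.1628  0.1092] [-0.6 -0.1 -0.5 -0. ] at8below [ 0.6253 -0.163   0.119 ] [-1.25048595 -4.38378914]
orange [ 0.637  -0.1966  0.1061] [-0.6 -0.1 -0.5 -0. ] at8below [ 0.6351 -0.1963  0.117 ] [-1.12254054 -4.98557944]
yellow [ 0.6092 -0.2172  0.1001] [-0.5 -0.1 -0.4 -0. ] at8below [ 0.6074 -0.2161  0.113 ] [-0.80408724 -5.78044821]
brass [ 0.5807 -0.1967  0.1099] [-0.7 -0.2 -0.6 -0. ] at8below [ 0.5792 -0.1967  0.121 ] [-1.3941192  -4.80931726]
red [ 0.5902 -0.1617  0.1067] [-0.3 -0.1 -0.2 -0. ] at8below [ 0.5891 -0.1614  0.115 ] [-0.58458047 -3.58807138]
brown [ 0.6075 -0.1847  0.1138] [-0.3 -0.1 -0.2 -0. ] at8below [ 0.6062 -0.1841  0.123 ] [-0.54669872 -4.12381429]
```

```bash
python3 - <<'E'
from h import *
f=arm.grab_frame("scene");np.save("f.npy",f)
h=cv2.cvtColor(f,cv2.COLOR_RGB2HSV)
for n,lo,hi,box in(("green",(50,100,20),(90,255,255),(170,100,200,150)),("wood",(8,60,120),(28,200,255),(172,130,198,175)),("white",(0,0,110),(180,70,255),(175,160,205,200))):
    x0,y0,x1,y1=box;m=cv2.inRange(h[y0:y1,x0:x1],lo,hi)
    k,l,st,c=cv2.connectedComponentsWithStats(m);i=1+np.argmax(st[1:,4]);print(n,st[i]+[x0,y0,0,0,0],c[i]+[x0,y0])
    for r in range(st[i][1],st[i][1]+st[i][3],5):
        q=np.where(l[r]==i)[0];print(r+y0,q.min()+x0,q.max()+x0,end="; ")
    q=np.where(l[st[i][1]+st[i][3]-1]==i)[0]+x0;print("last",st[i][1]+st[i][3]-1+y0,q)
s=arm.get_state();g=s["eef_pos"]+[0,0,.007]
for d in(-.016,.014,.084,.144):print(d,proj("scene",g-[0,0,d]))
E
```

```text
green [176 119  14  20 227] [182.62114537 127.95594714]
119 179 187; 124 176 188; 129 177 188; 134 178 189; last 138 [182]
wood [178 137  17  33 406] [186.47783251 152.93349754]
137 178 191; 142 179 191; 147 180 192; 152 180 192; 157 181 193; 162 182 194; 167 183 194; last 169 [187 188 189]
white [184 167  11  24 184] [190.16847826 177.98369565]
167 194 194; 172 184 194; 177 186 194; 182 188 194; 187 189 194; last 190 [190 191 192 193]
-0.016 [180.30820486 119.01668421]
0.014 [182.31018212 133.98834656]
0.084 [186.71346644 166.9180342 ]
0.144 [190.21558564 193.10841467]
```

```bash
python3 nudge.py '[[0.0,0,0,0,-1.57],[0.0,0,0,0,-1.57],[0.0,0,0,0,-1.57],[0.0,0,0,0,-1.57],[0.0,0,0,0,-1.57],[0.0,0,0,0,-1.57],[0.0,0,0,0,-1.57],[0.0,0,0,0,-1.57],[0.0,0,0,0,-1.57],[0.0,0,0,0,-1.57],[0.0,0,0,0,-1.57],[0.0,0,0,0,-1.57],[0.0,0,0,0,-1.57],[0.0,0,0,0,-1.57],[0.0,0,0,0,-1.57]]' 10
python3 - <<'E'
from h import *
f=arm.grab_frame("scene");g=arm.grab_frame("top")
a=cv2.resize(f[100:250,150:250,::-1],(400,600),interpolation=3);b=cv2.resize(g[150:250,310:410,::-1],(400,400),interpolation=3)
cv2.imwrite("pics/s6.png",np.hstack([a,cv2.copyMakeBorder(b,0,200,0,0,0)]))
s=arm.get_state();R=Ro.from_euler("xyz",s["ee_rot"]).as_matrix();g=s["eef_pos"]+[0,0,.007];print(-R[:,0],s["eef_pos"])
for th in(86,90,94,98):
    t=np.radians(th);u=np.cos(t)*-R[:,0]+np.sin(t)*R[:,2]
    print(th,[np.round(proj("scene",g+d*u),1) for d in(-.016,.014,.084,.144)],g+.144*u)
E
```

```text
t: 14.48
eef_pos: [0.5963, -0.1996, 0.3008]
ee_rot: [-3.141, 0.0, -1.842]
force: [0.1, 0.3, -1.4]
width: 0.0218
gripper_force: 10.0
[2.68310175e-01 9.63332570e-01 9.22382834e-05] [ 0.59635827 -0.19974038  0.30065961]
86 [array([179.4, 119.3]), array([182.6, 134.2]), array([189.6, 166.9]), array([195.1, 192.9])] [ 0.59909082 -0.19006043  0.16401132]
90 [array([180. , 119.3]), array([182. , 134.2]), array([186.5, 167.2]), array([190. , 193.4])] [ 0.59639576 -0.19973703  0.16365962]
94 [array([180.7, 119.3]), array([181.5, 134.3]), array([183.3, 167.3]), array([184.8, 193.5])] [ 0.59370051 -0.20941365  0.16400947]
98 [array([181.3, 119.3]), array([181. , 134.2]), array([180.2, 167.2]), array([179.6, 193.4])] [ 0.59101821 -0.21904314  0.16505917]
```

View pics/s6.png

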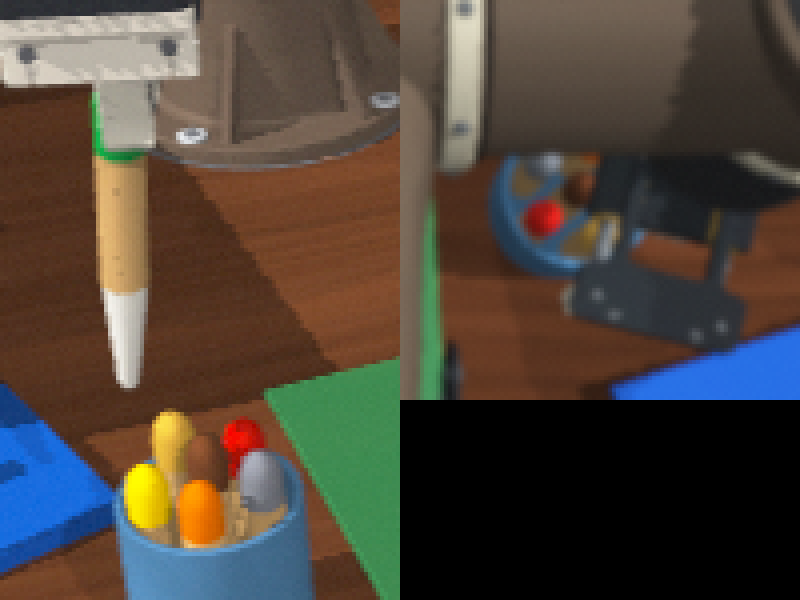

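The tool leans about 5° from vertical (tip at crop (128,388), px (182,197)), so its tip sits about 15 mm behind the gripper's line. I'll shift to compensate and descend until the tip is level with the heads.

```bash
python3 nudge.py '[[0.0,-0.015,-0.0006,0,0],[0.0,-0.015,-0.0006,0,0],[0.0,-0.015,-0.0006,0.01,0],[0.0,-0.015,-0.0006,0.02,0],[0.0,-0.015,-0.0006,0.022,0],[0.0,-0.015,-0.0006,0.022,0],[0.0,-0.015,-0.0006,0.022,0]]' 10
cat > cone.py <<'E'
from h import *
f=arm.grab_frame("scene");h=cv2.cvtColor(f,cv2.COLOR_RGB2HSV)
m=cv2.inRange(h[130:225,170:215],(0,0,120),(180,60,255))
k,l,st,c=cv2.connectedComponentsWithStats(m);i=1+np.argmax(st[1:,4])
for r in range(st[i][1],st[i][1]+st[i][3],3):
    q=np.where(l[r]==i)[0]+170;print(r+130,q.min(),q.max(),end="; ")
print("last",st[i][1]+st[i][3]+129)
for z in(.12,.13,.14):print("target proj",z,proj("scene",[.5969,-.2003,z]))
s=arm.get_state();print(s["eef_pos"],s["force"])
E
python3 cone.py
```

```text
t: 15.17
eef_pos: [0.6008, -0.1859, 0.278]
ee_rot: [3.141, -0.0, -1.841]
force: [-0.3, -0.6, 0.0]
width: 0.0216
gripper_force: 10.0
130 170 210; 133 170 201; 136 184 198; 139 185 197; 142 185 197; 145 186 198; 148 187 190; last 148
target proj 0.12 [192.16992368 211.53587019]
target proj 0.13 [191.62633343 207.49143107]
target proj 0.14 [191.07678818 203.40268532]
[ 0.60100879 -0.18591226  0.27852773] [ 0.35646462 -0.26265118 -1.2872497 ]
```

```bash
sed -i 's/h\[130:225,170:215\]/h[172:225,170:215]/; s/r+130/r+172/; s/+129)/+171)/' cone.py; python3 cone.py
```

```text
182 184 195; 185 185 194; 188 185 194; 191 186 194; 194 186 194; 197 187 193; 200 187 193; 203 188 192; last 205
target proj 0.12 [192.16992368 211.53587019]
target proj 0.13 [191.62633343 207.49143107]
target proj 0.14 [191.07678818 203.40268532]
[ 0.60110392 -0.18593189  0.27876867] [ 0.05594511  0.43675244 -1.41378085]
```

```bash
python3 nudge.py '[[0.0,-0.003,0,0,0],[0.0,-0.003,0,0,0],[0.0,-0.003,0,0.006,0],[0.0,-0.003,0,0.012,0],[0.0,-0.003,0,0.018,0],[0.0,-0.003,0,0.024,0],[0.0,-0.003,0,0.03,0],[0.0,-0.003,0,0.03,0],[0.0,-0.003,0,0.03,0]]' 10;python3 cone.py
```

```text
t: 16.02
eef_pos: [0.6015, -0.1828, 0.2479]
ee_rot: [3.141, -0.0, -1.84]
force: [-0.1, -0.2, -0.2]
width: 0.0217
gripper_force: 10.0
195 188 198; 198 188 198; 201 189 197; 204 190 197; 207 190 196; 210 190 196; 213 191 196; 216 191 195; last 217
target proj 0.12 [192.16992368 211.53587019]
target proj 0.13 [191.62633343 207.49143107]
target proj 0.14 [191.07678818 203.40268532]
[ 0.60177558 -0.18287849  0.24844441] [0.14475288 0.24917867 1.37699238]
```

```bash
python3 nudge.py '[[0.0,0,0,0.006,0],[0.0,0,0,0.012,0],[0.0,0,0,0.018,0],[0.0,0.001,0,0.024,0],[0.0,0.002,0,0.03,0],[0.0,0.003,0,0.036,0],[0.0,0.004,0,0.04,0],[0.0,0.004,0,0.04,0],[0.0,0.004,0,0.04,0]]' 10;python3 cone.py
```

```text
t: 16.82
eef_pos: [0.6005, -0.1867, 0.2082]
ee_rot: [3.141, -0.0, -1.84]
force: [-0.7, -0.0, -0.0]
width: 0.0219
gripper_force: 10.0
172 189 200; 175 189 201; 178 190 201; last 180
target proj 0.12 [192.16992368 211.53587019]
target proj 0.13 [191.62633343 207.49143107]
target proj 0.14 [191.07678818 203.40268532]
[ 0.60058064 -0.18673686  0.20852644] [ 0.53795993 -0.94419961 -0.70995999]
```

```bash
python3 nudge.py '[[0.0,0.001,0,0.005,0],[0.0,0.002,0,0.01,0],[0.0,0.003,0,0.015,0],[0.0,0.004,0,0.02,0],[0.0,0.005,0,0.025,0],[0.0,0.006,0,0.03,0],[0.0,0.006,0,0.03,0],[0.0,0.006,0,0.03,0]]' 10;python3 -c "
from station import arm
s=arm.get_state();print(s['eef_pos'],s['force'],s['moment'])"
```

```text
t: 17.53
eef_pos: [0.5988, -0.1925, 0.178]
ee_rot: [3.141, -0.0, -1.84]
force: [-0.2, 0.4, -0.6]
width: 0.0217
gripper_force: 10.0
[ 0.59883282 -0.19254836  0.17803533] [-0.17535803  0.39084936 -0.64433869] [ 0.0208734   0.08750837 -0.04029735]
```

```bash
python3 nudge.py '[[0.0,0.001,0,0.003,0],[0.0,0.001,0,0.006,0],[0.0,0.002,0,0.009,0],[0.0,0.002,0,0.012,0],[0.0,0.003,0,0.015,0],[0.0,0.003,0,0.018,0],[0.0,0.004,0,0.021,0],[0.0,0.004,0,0.024,0],[0.0,0.004,0,0.024,0],[0.0,0.004,0,0.024,0]]' 10;python3 -c "
from station import arm
s=arm.get_state();print(s['eef_pos'],s['force'],s['moment'])"
```

```text
t: 18.37
eef_pos: [0.5979, -0.1963, 0.1543]
ee_rot: [3.141, -0.0, -1.84]
force: [-0.2, 0.2, -0.9]
width: 0.0222
gripper_force: 10.0
[ 0.59793803 -0.19630426  0.15426709] [-0.23867464  0.23303034 -0.93205815] [ 0.04135684  0.10338442 -0.00201204]
```

```bash
python3 nudge.py '[[0.0,0,0,0.002,0],[0.0,0,0,0.004,0],[0.0,0,0,0.006,0],[0.0,0,0,0.008,0],[0.0,0,0,0.009,0],[0.0,0,0,0.009,0]]' 10;python3 -c "
from station import arm
s=arm.get_state();print(s['eef_pos'],s['force'],s['moment'])"
```

```text
t: 18.87
eef_pos: [0.5991, -0.1965, 0.1469]
ee_rot: [-3.139, -0.0, -1.84]
force: [-0.9, 0.7, 7.2]
width: 0.0217
gripper_force: 10.0
[ 0.59906404 -0.19654107  0.14689964] [-0.91674515  0.67952685  7.23341943] [0.32721952 0.54087016 0.00701313]
```

```bash
python3 nudge.py '[[0.0,0,0,0.001,0],[0.0,0,0,0.002,0],[0.0,0,0,0.003,0],[0.0,0,0,0.003,0],[0.0,0,0,0.003,0]]' 10;python3 -c "
from station import arm
s=arm.get_state();print(s['eef_pos'],s['force'],s['moment'])"
```

```text
t: 19.28
eef_pos: [0.6005, -0.1968, 0.1457]
ee_rot: [-3.135, -0.0, -1.839]
force: [-0.1, 0.8, 13.9]
width: 0.0219
gripper_force: 10.1
[ 0.60048246 -0.19678206  0.14570653] [-0.12638895  0.82302104 13.90123909] [ 0.47854769  0.31280559 -0.042851  ]
```

```bash
python3 nudge.py '[[0.0,0,0,-0.003,0],[0.0,0,0,-0.003,0],[0.05,0,0,-0.003,0],[0.05,0,0,-0.003,0],[0.05,0,0,-0.003,0],[0.05,0,0,-0.003,0],[0.05,0,0,-0.03,0],[0.05,0,0,-0.06,0],[0.05,0,0,-0.1,0],[0.05,0,0,-0.14,0],[0.05,0,0,-0.14,0],[0.05,0,0,-0.14,0],[0.05,0,0,-0.14,0]]' 10;python3 go.py .445 -.3305 .29 -73
python3 - <<'E'
from h import *
f=arm.grab_frame("scene");h=cv2.cvtColor(f,cv2.COLOR_RGB2HSV)
cv2.imwrite("pics/s7.png",cv2.resize(f[150:300,150:250,::-1],(400,600),interpolation=3))
m=cv2.inRange(h[160:240,170:225],(50,100,20),(90,255,255));k,l,st,c=cv2.connectedComponentsWithStats(m);i=1+np.argmax(st[1:,4])
print("green",st[i]+[170,160,0,0,0],c[i]+[170,160])
for z in(.166,.172,.18):print(proj("scene",[.598,-.197,z]),proj("scene",[.598,-.197,z-.03]))
E
```

```text
t: 20.37
eef_pos: [0.5978, -0.1961, 0.2823]
ee_rot: [3.141, 0.0, -1.84]
force: [0.4, 0.4, -0.3]
width: 0.0498
gripper_force: 0.0
delta [ 0.1702  0.1114 -0.0078] turn -0.5664 q [-8.000e-03  2.550e-01 -8.000e-03 -1.000e-03 -1.308e+00 -2.620e-01] rows 4.883153356984035 4.531031346699396
green [185 191  12  18 195] [190.3025641 199.4974359]
[191.40302088 192.49597828] [193.05158327 204.98028257]
[191.06669137 189.94900772] [192.72620958 202.51627868]
[190.61473644 186.52642397] [192.28903312 199.20560992]
```

```bash
python3 go.py .445 -.3305 .12 -73.2; python3 nudge.py '[[0.05,0.17,0.111,0,-0.562],[0.05,0.17,0.111,0,-0.562],[0.05,0.17,0.111,0,-0.562],[0.05,0.17,0.111,0,-0.562],[0.05,0.17,0.111,0,-0.562],[0.05,0.17,0.111,0.04,-0.562],[0.05,0.17,0.111,0.08,-0.562],[0.05,0.17,0.111,0.12,-0.562],[0.05,0.17,0.111,0.16,-0.562],[0.05,0.17,0.111,0.16,-0.562],[0.05,0.17,0.111,0.16,-0.562],[0.05,0.17,0.111,0.16,-0.562],[0.05,0.17,0.111,0.16,-0.562]]' 20; python3 go.py .445 -.3305 .021 -73.2
```

```text
delta [0.1702 0.1109 0.1616] turn -0.5629 q [-7.000e-03  2.560e-01 -9.000e-03 -1.000e-03 -1.308e+00 -2.620e-01] rows 6.224156906576799 4.5028231191315795
t: 21.5
eef_pos: [0.4475, -0.3312, 0.1249]
ee_rot: [-3.139, -0.002, -1.278]
force: [0.8, -0.1, 0.2]
width: 0.0501
gripper_force: 0.0
delta [-0.0017  0.0024  0.1039] turn -0.0 q [-0.285  0.253 -0.391  0.001 -0.923  0.578] rows 2.493481977196876 0.00032945726644176406
```

```bash
python3 nudge.py '[[0.05,0,0,0.04,0],[0.05,0,0,0.075,0],[0.05,0,0,0.092,0],[0.05,0,0,0.098,0],[0.05,0,0,0.1,0],[0.05,0,0,0.1,0],[0.0,0,0,0.1,0],[0.0,0,0,0.1,0],[0.0,0,0,0.1,0],[0.0,0,0,0.1,0],[0.0,0,0,0.1,0],[0.0,0,0,0.1,0]]' 30; python3 go.py .445 -.3305 .021 -73.2
```

```text
t: 22.5
eef_pos: [0.4456, -0.3306, 0.0228]
ee_rot: [3.141, -0.0, -1.278]
force: [-0.8, -0.3, 4.6]
width: 0.0157
gripper_force: 29.9
delta [-0.0003  0.0005  0.0018] turn -0.0008 q [-0.285  0.382 -0.495  0.    -0.694  0.578] rows 0.044865703487420736 0.006021780084583206
```

```bash
python3 nudge.py '[[0.0,0,0,-0.02,0],[0.0,0,0,-0.05,0],[0.0,0,0,-0.09,0],[0.0,0,0,-0.13,0],[0.0,0,0,-0.17,0],[0.0,0,0,-0.21,0],[0.0,0,0,-0.22,0],[0.0,0,0,-0.22,0],[0.0,0,0,-0.22,0]]' 40; python3 go.py .5555 .2862 .243 -15.2
```

```text
t: 23.25
eef_pos: [0.4456, -0.3303, 0.2424]
ee_rot: [-3.141, 0.0, -1.279]
force: [0.6, 0.3, -3.6]
width: 0.0156
gripper_force: 40.0
delta [-5.587e-01 -2.828e-01 -2.000e-04] turn -1.0133 q [-2.850e-01  1.510e-01 -2.320e-01 -1.000e-03 -1.188e+00  5.780e-01] rows 15.016114594113683 8.106721413432856
```

```bash
python3 nudge.py '[[0.0,-0.02,-0.01,0,-0.03],[0.0,-0.055,-0.028,0,-0.1],[0.0,-0.56,-0.283,0,-1.013],[0.0,-0.559,-0.283,0,-1.013],[0.0,-0.559,-0.283,0,-1.013],[0.0,-0.559,-0.283,0,-1.013],[0.0,-0.559,-0.283,0,-1.013],[0.0,-0.559,-0.283,0,-1.013],[0.0,-0.559,-0.283,0,-1.013],[0.0,-0.559,-0.283,0,-1.013],[0.0,-0.559,-0.283,0,-1.013],[0.0,-0.559,-0.283,0,-1.013],[0.0,-0.559,-0.283,0,-1.013],[0.0,-0.559,-0.283,0,-1.013],[0.0,-0.559,-0.283,0,-1.013],[0.0,-0.559,-0.283,0,-1.013],[0.0,-0.559,-0.283,0,-1.013],[0.0,-0.559,-0.283,0,-1.013],[0.0,-0.559,-0.283,0,-1.013],[0.0,-0.559,-0.283,0,-1.013]]' 40; python3 go.py .5555 .2862 .15 -15.2
```

```text
t: 24.92
eef_pos: [0.5551, 0.2851, 0.2413]
ee_rot: [3.14, 0.001, -0.266]
force: [-0.1, -1.0, -0.8]
width: 0.0158
gripper_force: 40.0
delta [ 0.0003 -0.0013  0.0913] turn -0.0007 q [ 0.787  0.268 -0.083 -0.    -1.222  0.518] rows 2.1903342773975734 0.00570161638481929
```

```bash
python3 - <<'E'
from h import *
for n,box in(("top",(125,175,215,275)),("scene",(345,145,440,205))):
    f=cv2.imread(f"pics/{n}0.png")[:,:,::-1].copy();h=cv2.cvtColor(f,cv2.COLOR_RGB2HSV)
    m=cv2.inRange(h,(0,120,90),(9,255,255))|cv2.inRange(h,(170,120,90),(180,255,255))
    x0,y0,x1,y1=box;q=np.argwhere(m[y0:y1,x0:x1])[:,::-1]+[x0,y0]
    w=np.array([ray(n,x,.072)[:2] for x in q])
    from scipy.optimize import least_squares
    def res(p):
        c,s=np.cos(p[2]),np.sin(p[2]);d=w-p[:2];u=np.c_[d@[c,s],d@[-s,c]]
        e=np.abs(u)-[p[3],p[4]]
        return np.where((e>0).all(1),np.hypot(*np.maximum(e,0).T),e.max(1))
    r=least_squares(res,[.5555,.286,-.265,.09,.065],loss="soft_l1",f_scale=.002);print(n,len(w),np.round(r.x,4),np.abs(r.fun).mean())
E
```

```text
top 679 [ 0.5557  0.2862 -0.2589  0.0921  0.0665] 0.0035545676738499782
scene 602 [ 0.56    0.284  -0.2764  0.0904  0.0655] 0.0034433826261941482
```

```bash
python3 go.py .5568 .2855 .105 -15.2; python3 nudge.py '[[0.0,0.0017,0,0.03,0],[0.0,0.0017,0,0.06,0],[0.0,0.0017,0,0.09,0],[0.0,0.0017,0,0.115,0],[0.0,0.0017,0,0.13,0],[0.0,0.0017,0,0.136,0],[0.0,0.0017,0,0.136,0],[0.0,0.0017,0,0.136,0],[0.0,0.0017,0,0.136,0]]'; python3 go.py .5568 .2855 .105 -15.2
```

```text
delta [ 0.0018 -0.0011  0.1363] turn -0.0007 q [ 0.787  0.268 -0.083 -0.    -1.222  0.518] rows 3.269574282934324 0.00570161638481929
t: 25.67
eef_pos: [0.5581, 0.2861, 0.1082]
ee_rot: [-3.14, -0.002, -0.265]
force: [-0.4, 0.7, -0.7]
width: 0.0155
gripper_force: 40.0
delta [-0.0011  0.0009  0.0032] turn -0.0001 q [ 0.785  0.376 -0.252  0.    -0.941  0.52 ] rows 0.08360542477181136 0.0011179194425720857
```

```bash
python3 nudge.py '[[0.0,-0.001,0.001,0.002,0],[0.0,-0.001,0.001,0.004,0],[0.0,-0.001,0.001,0.007,0],[0.0,-0.001,0.001,0.01,0],[0.0,-0.001,0.001,0.013,0],[0.0,-0.001,0.001,0.016,0],[0.0,-0.001,0.001,0.016,0],[0.0,-0.001,0.001,0.016,0]]'; python3 go.py .5568 .2855 .083 -15.2
```

```text
t: 26.33
eef_pos: [0.5559, 0.285, 0.0901]
ee_rot: [3.141, 0.0, -0.265]
force: [0.5, 0.7, -2.1]
width: 0.0161
gripper_force: 40.0
delta [ 0.0008 -0.0007  0.0071] turn 0.0001 q [ 0.786  0.393 -0.273  0.    -0.905  0.52 ] rows 0.1727677020405987 0.0007696958402486139
```

```bash
python3 nudge.py '[[0.0,0,0,0.002,0],[0.0,0,0,0.004,0],[0.0,0,0,0.006,0],[0.0,0,0,0.007,0],[0.0,0,0,0.008,0],[0.0,0,0,0.009,0],[0.0,0,0,0.009,0]]'; python3 go.py .5568 .2855 .077 -15.2
```

```text
t: 26.92
eef_pos: [0.5559, 0.2851, 0.0821]
ee_rot: [3.142, -0.0, -0.265]
force: [-1.9, -1.2, 3.9]
width: 0.0161
gripper_force: 40.0
delta [ 0.0007 -0.0007  0.0051] turn 0.0002 q [ 0.786  0.401 -0.282  0.    -0.888  0.52 ] rows 0.12371113049367057 0.001574098903224112
```

```bash
python3 nudge.py '[[0.0,0,0,0.0005,0],[0.0,0,0,0.001,0],[0.0,0,0,0.0015,0],[0.0,0,0,0.002,0],[0.0,0,0,0.0025,0],[0.0,0,0,0.003,0],[0.0,0,0,0.0035,0],[0.0,0,0,0.004,0],[0.0,0,0,0.0045,0],[0.0,0,0,0.005,0],[0.0,0,0,0.0055,0],[0.0,0,0,0.006,0],[0.0,0,0,0.006,0]]'; python3 go.py .5568 .2855 .077 -15.2
```

```text
t: 28.0
eef_pos: [0.5559, 0.285, 0.0768]
ee_rot: [-3.141, -0.0, -0.265]
force: [-5.2, -2.0, 9.0]
width: 0.0156
gripper_force: 40.0
delta [ 0.0007 -0.0007 -0.0002] turn 0.0004 q [ 0.786  0.407 -0.287  0.    -0.876  0.52 ] rows 0.02471125788977148 0.0030479604070708945
```

```bash
python3 nudge.py '[[0.0,0,0,0.0005,0],[0.0,0,0,0.001,0],[0.0,0,0,0.0015,0],[0.0,0,0,0.002,0],[0.0,0,0,0.0025,0],[0.0,0,0,0.003,0],[0.0,0,0,0.003,0]]'; python3 go.py .5568 .2855 .077 -15.2
```

```text
t: 28.58
eef_pos: [0.556, 0.285, 0.0767]
ee_rot: [-3.141, -0.002, -0.264]
force: [-15.3, -4.6, 31.3]
width: 0.0157
gripper_force: 40.0
delta [ 0.0007 -0.0007 -0.0003] turn 0.0013 q [ 0.786  0.406 -0.289  0.001 -0.874  0.52 ] rows 0.023669241302104398 0.010118786758215289
```

```bash
python3 nudge.py '[[0.0,0,0,-0.002,0],[0.0,0,0,-0.003,0],[0.0,0,0,-0.003,0],[0.05,0,0,-0.003,0],[0.05,0,0,-0.003,0],[0.05,0,0,-0.003,0],[0.05,0,0,-0.003,0],[0.05,0,0,-0.04,0],[0.05,0,0,-0.08,0],[0.05,0,0,-0.12,0],[0.05,0.15,0,-0.16,0],[0.05,0.2,0,-0.16,0],[0.05,0.2,0,-0.16,0],[0.05,0.2,0,-0.16,0],[0.05,0.2,0,-0.16,0],[0.05,0.2,0,-0.16,0],[0.05,0.2,0,-0.16,0],[0.05,0.2,0,-0.16,0]]'
python3 - <<'E'
from h import *
f=arm.grab_frame("scene");g=arm.grab_frame("top")
a=cv2.resize(f[140:290,150:250,::-1],(300,450),interpolation=3);b=cv2.resize(f[140:240,335:447,::-1],(500,446),interpolation=3)
c=cv2.resize(g[165:290,110:400,::-1],(348,150),interpolation=3)
I=np.zeros((600,800,3),np.uint8);I[:450,:300]=a;I[:446,300:]=b;I[450:,:348]=c;I[450:,400:580]=cv2.resize(g[170:230,320:392,::-1],(180,150))
cv2.imwrite("pics/s8.png",I)
fh=cv2.cvtColor(g,cv2.COLOR_RGB2RGBA)[:,:,:3]
p,w,r=blob("top",g,(100,150,80),(125,255,255),(110,165,235,290),.07);print(len(p),r)
for s in(1,-1):
  for t in(1,-1):
    R=Ro.from_euler("z",-.265).as_matrix();P=np.array([.556,.285,.07])+R@[s*.099,t*.074,0];print(s,t,proj("scene",P),proj("scene",P-[0,0,.016]))
E
```

```text
t: 30.08
eef_pos: [0.7487, 0.2324, 0.2311]
ee_rot: [3.14, 0.001, -0.266]
force: [-1.0, 0.6, 0.5]
width: 0.0499
gripper_force: 0.0
4243 ((557.5614624023438, 285.2335510253906), (150.18408203125, 198.7257537841797), 74.78331756591797)
1 1 [435.34939577 195.20926449] [434.24025739 201.07806833]
1 -1 [370.13017399 199.74081127] [369.52025962 205.62509173]
-1 1 [409.24338449 151.17367801] [408.44186197 156.6596982 ]
-1 -1 [351.5323768  154.83061471] [351.12212449 160.3333911 ]
```

View pics/s8.png

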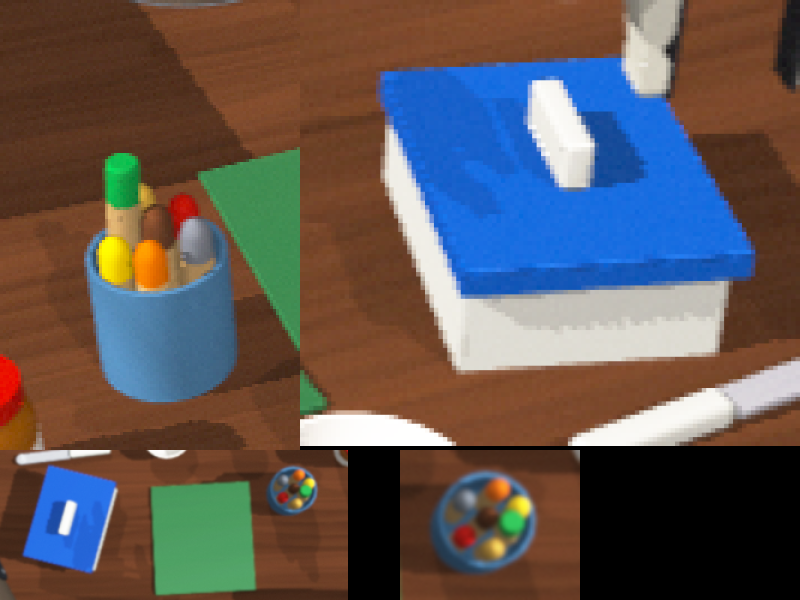

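The last picture shows the tool upright in the crock, green end up at crop (122,180), with all six sticks in. The lid is level on the tub with no red ring showing, and its corners sit at their predicted positions, about 1–2 px off in the same direction.

```bash
python3 -c "
from station import arm
print(arm.job_done())"
```

```text
the job is handed in; nothing more can be done
None
```

I handed the job in after about 30 s of robot time: the tool was laid on the glass plate, then stood cone down on the crock's bottom with the other six tools still in it, and the lid is pressed down level until it stopped moving.

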